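# Shut the casting form and pin its latch

## Task

Swing the gate of the plywood casting form fully shut, then take the long steel latch pin from its wooden block and thread it down through the upper ear, the gate's tongue and the lower ear until its collar sits flat on the upper ear, and let go. The form is not exactly where it is measured and the gate can go slightly too far, so find the holes by feel and never force the pin or the gate; leave the stubby pin and the cast discs where they are.

Things in the scene. Friction and masses are not known exactly. Their poses are not given: they have to be found in the camera images.
- plate: grey steel base plate 300 (x) x 260 (y) x 20 mm, fixed; origin: centre of its underside. A plywood form (174 x 174 mm outside, 12 mm walls, top 110 mm above the table) is clamped on it, sides parallel to the plate's, but up to 8 mm off its drawn place along plate x and also along plate y (either way; not measured). Its +y side is the gate, with the latch at the gate's -x end.
- latch (a point): drawn place of the latch holes' vertical axis, 110 mm above the table, at the upper ear's top; axes as the plate's. True axis up to 8 mm off in plate x and y. Level steel plates, each with a 13.5 mm through hole: upper ear (10 mm thick, 44 mm in x, 56 mm in y, hole mid-way in x, 20 mm from its +y edge), gate tongue (8 mm, top 82 mm above the table), lower ear (10 mm, top at 56 mm).
- gate_hinge (a point): drawn place of the gate's vertical hinge axis, at the form's +x +y corner, 60 mm above the table; off as the latch is. The shut gate runs 184 mm from here along plate -x, is 12 mm thick (6 mm either side of the axis) and reaches from 24 to 108 mm above the table; its tongue's hole is 212 mm from this axis.
- gate (a joint): gate angle, rad: 0 when the tongue's hole is in line with the ears, growing as the latch end swings out to plate +y. The stop is at -0.006 (hole 1.3 mm too far in); the pin's tapered nose draws the tongue back in line when pressed down with some newtons. Hinge friction 0.3 N m: the gate stays where it is left.
- pin_grip (a point): centre of the long pin's head, an upright steel cylinder 19 mm in diameter, 46 mm high. Under it a collar (28 mm diameter, 4 mm thick, its underside 27 mm below this point) and the shank (12 mm diameter, 80 mm long, the last 4 mm tapering to 10 mm). z: the pin's axis, up. About 0.15 kg. It hangs by its collar in the loose hole of a 60 x 60 x 100 mm wooden block.
- pin_tip (a point): centre of the flat lower end of the long pin, 107 mm below pin_grip.
- stub_grip (a point): middle of the head of the other, stubby pin, which has a wide mushroom head (30 mm) and a short fat shank; it hangs in a like block and is to be left alone.
- disc_small_center (a point): centre of the smaller of two hardened concrete discs, 150 mm in diameter and 28 mm thick, lying flat; to be left alone.
Not all that is in view belongs to the job. Leave any red look-alike of the part that bears pin_grip alone.

How it is judged:
On the way, in this order (a step that is already met when the one before it is completed fails the run):
1. the gate is shut (within 0.02 rad of in line) with the pin still out of the latch (value of joint gate below 0.02 rad and horizontal distance between pin_tip and latch above 0.03 m), for 0.2 s.
2. the pin's tip has entered the upper ear (horizontal distance between pin_tip and latch below 0.016 m and z of pin_tip in the frame of latch below -0.006 m and value of joint gate below 0.02 rad), for 0.1 s.
At the end, for the whole second after the job is handed in: the gate is shut (within 0.02 rad); the long pin stands upright (within 0.08 rad), at rest and released, through all three holes, with its tip within 16 mm of the drawn latch axis and its collar on the upper ear (within 2.5 mm of height) (value of joint gate below 0.02 rad and horizontal distance between pin_tip and latch below 0.016 m and z of pin_grip in the frame of latch between 0.0245 and 0.0295 m and angle between pin_grip's own z axis and vertical below 0.08 rad and linear speed of pin below 0.02 m/s); the robot touches nothing.
It fails at once if the pin presses on the form or its latch with more than 35 N (contact force between pin and plate above 35 N).
It fails at once if the arm or gripper presses on the form, gate or plate with more than 35 N (contact force between any of the arm, the fingers and plate above 35 N).
It fails at once if the stubby pin is moved more than 20 mm (distance of stub_grip from where it was at the start of the episode above 0.02 m).
It fails at once if the smaller cast disc is moved more than 20 mm (distance of disc_small_center from where it was at the start of the episode above 0.02 m).
It also fails if it takes over 72 s, if anything falls off the work surface, if the arm or the gripper's body presses on something with over 40 N, if the wrist force passes 120 N, or if a joint passes its speed limit or range.

## Robot

A 6-joint arm with a two-finger parallel gripper is mounted at the origin on the work surface. World frame = base frame: x ahead of the robot, y to its left, z up, the work surface at z = 0. Lengths are in m, angles in rad, forces in N, time in s.
With the tool pointing down it reaches from about 0.275 to 0.825 m from the base axis. Payload 5.2 kg.
Tool frame: the origin (TCP) lies midway between the tips of the shut fingers; the grasp point (between the pads) lies 19 mm behind it; z points along the fingers, y is the direction in which the jaws open and shut (so a half turn about z gives the same grasp; the last joint's range is limited). The gripper opens to 93 mm and grips with 3 to 60 N. Pads are 15 mm wide; open, the fingers measure 128 mm over their backs; the gripper's body (75 mm by 188 mm) begins 65 mm behind the grasp point.
Start: joints at [1.071, 0.259, 1.535, -0, 1.348, -0.203], TCP at [0.161, 0.526, 0.182] pointing down, gripper open.
Joint ranges: [-3.14, 3.14], [-0.91, 2.08], [0.19, 2.58], [-1.22, 4.36], [0.22, 2.71], [-3.12, 3.12]. Speed limits (rad/s): [2.57, 2.57, 3.14, 3.14, 3.14, 3.14].

## Interface

Orientations are given as a unit quaternion [x, y, z, w].
In Python, from bench import read_state, capture, sign_off, regions_of gives the robot as it stands.
- The arm moves only by the tool drive_tool, never from a script. Its argument "motion" is a list of rows, each a list of 5 numbers: the shift along the tool's x, y, z as a fraction of full scale, then the turn about the tool's z as a fraction of full scale, then the gripper command: -1 is fully open, 1 is shut, values between are in proportion. In form: [[dx, dy, dz, yaw, fingers], ...]. A call has 1 to 10 rows; each row shifts and turns the commanded pose from where the row before left it, along the tool's axes as they then stand; what a row does not reach is not made up. Full scale, the value 1, is 25 cm for a shift and pi rad for a turn. A row lasts 1/8 s, in which the tool goes at most 62.5 mm and 10.7 degrees, less where a joint would pass 70% of its speed; a pose out of reach is approached as far as the arm can. A call with a number of a shift or a turn outside -1 to 1 is refused whole. A call with a gripper value outside its range is refused whole. The fingers move at their own pace and stop on an object; "newtons" is the grip in N (left out, the last holds). Time passes only in rows, so rows that do not move let the fingers close. It gives the time, the measured TCP pose, the force and the opening at its end, in the units of the state.
- read_state(): the state, without advancing time (a new reading comes with each control period).
- capture(name): name is "side" or "top"; returns a dict with "pixels" (480x640x3 uint8, red, green, blue), "camera_matrix" (3x3 intrinsics, pixels), "cam_to_world" (4x4, takes a point from camera to world coordinates). Camera axes: x right, y down, z forward; pixel columns grow to the right and rows downward; lengths in m; the calibration is good to about 2 mm. A picture is of the moment at which its call begins. There is no depth.
- sign_off(): hands the job in, once; it reports no verdict.
Trained networks look in the newest picture that a camera, given by its name, has taken for a name from the list of things; names that differ only in an ending like _2 or _b are one class to them, and where a whole thing is asked for, a point or a joint stands for the part that bears it (a point fixed in the world has none). Each returns a list of dicts, best first, with "conf" (0 to 1); they miss things now and then, are a little off and sometimes report something else, mostly with a low value. They report only what shows in the picture. A call takes as long as a camera call. They do not tell look-alikes from the thing itself.
- regions_of(camera, label): "region" (480x640 bool, what is visible of it) and "centre" ([column, row] in pixels, amid what is visible of it).
The state is a dict: "clock": time; "joints": joint angles; "qvel": joint speeds; "joint_efforts": joint torques, N m; "tcp_pos": TCP position; "tcp_rot": TCP orientation; "ft_force": force on the tool from outside, world axes, zero at the start; "moment": the same for the moment, N m; "finger_gap": finger opening in m.
Only numpy, scipy, OpenCV 4.12 (cv2) and the standard library are available. Lean on these libraries where they do the work, as an engineer would, in place of code of your own. Each camera call takes 0.05 s, during which the arm holds its last target. There are 200 camera calls.

## Working session

There is one attempt and no reset: what is moved stays moved. The work goes in short steps, Python scripts to look and compute and a tool call to move; the robot and the scene stay as the last step left them, time stands still between calls to the robot, and variables do not carry over. Pictures are saved under pics/ and viewed, about 8 in all and at most 12, crops included, and the job is handed in when it is done.

Besides the shell and the picture viewer there is one more tool, called as a command line: name --pt "numbers of a row" for each row, then --argument value for the rest. drive_tool: Moves the arm, as the interface text tells. Its arguments: {"type":"object","properties":{"motion":{"type":"array","items":{"type":"array","items":{"type":"number"}}},"newtons":{"type":"number"}},"required":["motion"]}

```bash
mkdir -p pics; ls; python3 - <<'E'
from bench import *
import cv2,numpy as np
s=read_state(); print({k:np.round(v,3).tolist() for k,v in s.items()})
for c in("side","top"):
    d=capture(c); cv2.imwrite(f"pics/{c}0.png",d["pixels"][:,:,::-1])
    print(c,np.round(d["camera_matrix"],1).tolist(),np.round(d["cam_to_world"],3).tolist())
    for l in("plate","pin_grip","stub_grip","disc_small_center","gate"):
        for r in regions_of(c,l): 
            ys,xs=np.where(r["region"]); print(c,l,round(r["conf"],2),np.round(r["centre"]),len(xs),xs.min() if len(xs) else 0,xs.max() if len(xs) else 0,ys.min() if len(xs) else 0,ys.max() if len(xs) else 0)
E
```

```text
pics
{'clock': 0.0, 'joints': [1.071, 0.259, 1.536, 0.0, 1.348, -0.203], 'qvel': [0.0, -0.0, -0.0, -0.0, 0.001, -0.001], 'joint_efforts': [-0.0, -43.731, -28.4, 0.072, 0.041, -0.0], 'tcp_pos': [0.161, 0.525, 0.181], 'tcp_rot': [0.148, 0.989, -0.001, -0.0], 'ft_force': [-0.252, -0.095, 0.554], 'moment': [0.012, 0.02, -0.005], 'finger_gap': 0.093}
side [[471.8, 0.0, 312.6], [0.0, 471.8, 239.2], [0.0, 0.0, 1.0]] [[-0.996, -0.057, 0.07, 0.491], [-0.091, 0.651, -0.753, 0.798], [-0.003, -0.757, -0.654, 0.777], [0.0, 0.0, 0.0, 1.0]]
side plate 0.7 [299. 240.] 10394 223 365 185 288
side pin_grip 0.83 [326. 366.] 360 317 332 348 377
side pin_grip 0.76 [375. 413.] 605 368 387 392 440
side stub_grip 0.71 [327. 303.] 286 318 334 293 313
side disc_small_center 0.67 [300. 236.] 10604 223 365 183 289
side disc_small_center 0.6 [370. 170.] 1462 345 396 154 188
side gate 0.7 [289. 256.] 2300 248 338 228 286
top [[566.3, 0.0, 319.7], [0.0, 566.3, 246.0], [0.0, 0.0, 1.0]] [[-0.027, -0.977, 0.213, 0.325], [-1.0, 0.026, -0.007, -0.012], [0.001, -0.213, -0.977, 1.221], [0.0, 0.0, 0.0, 1.0]]
top plate 0.96 [344. 239.] 16965 251 411 165 309
top pin_grip 0.76 [109. 324.] 233 97 124 317 329
top pin_grip 0.74 [135. 275.] 176 127 144 270 282
top pin_grip 0.55 [206. 270.] 220 198 214 263 279
top stub_grip 0.54 [208. 272.] 245 197 214 263 279
top disc_small_center 0.86 [507. 312.] 4182 469 542 278 349
top gate 0.79 [284. 237.] 1397 251 317 183 281
```

View pics/top0.png

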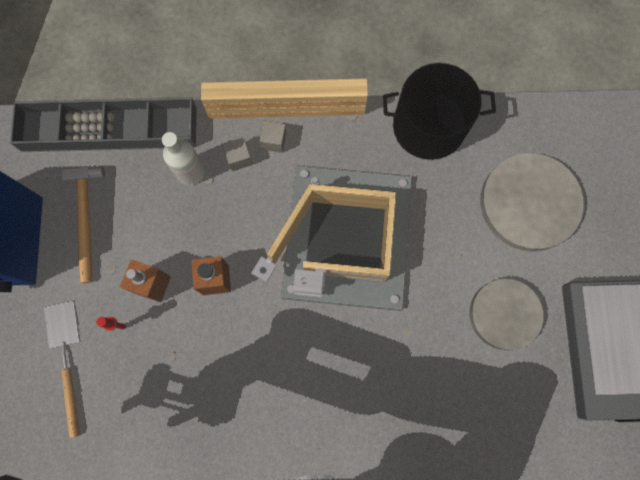

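View pics/side0.png

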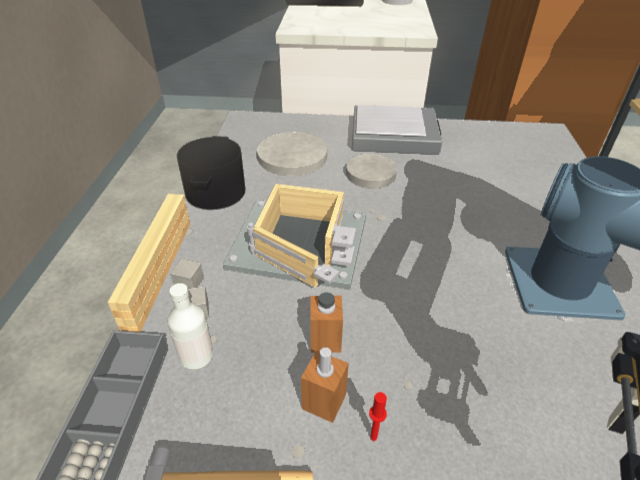

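Candidates for the long pin: top (135,275) / side (326,366), a steel head in a wooden block; top (109,324) is red, so it is the look-alike. Top (206,270) is the dark mushroom stub. I'll confirm this in an enlarged crop.

```bash
cat > h.py <<'E'
from bench import *
import cv2,numpy as np
from scipy.spatial.transform import Rotation as R
def cam(d): return np.array(d["camera_matrix"]),np.array(d["cam_to_world"])
def proj(d,p):
    K,T=cam(d); c=T[:3,:3].T@(np.array(p,float)-T[:3,3]); q=K@c; return q[:2]/q[2]
def ray(d,uv):
    K,T=cam(d); v=T[:3,:3]@np.linalg.inv(K)@[uv[0],uv[1],1]; return T[:3,3],v/np.linalg.norm(v)
def atz(d,uv,z):
    o,v=ray(d,uv); return o+v*(z-o[2])/v[2]
def tri(ds,uvs):
    A=np.zeros((3,3));b=np.zeros(3)
    for d,uv in zip(ds,uvs):
        o,v=ray(d,uv);P=np.eye(3)-np.outer(v,v);A+=P;b+=P@o
    return np.linalg.solve(A,b)
def crop(d,x0,y0,x1,y1,k):
    return cv2.resize(d["pixels"][y0:y1,x0:x1,::-1],None,fx=k,fy=k,interpolation=cv2.INTER_CUBIC)
E
python3 - <<'E'
from h import *
t=capture("top");s=capture("side")
a=crop(t,90,240,190,340,4);b=crop(t,240,170,340,310,4)[:,:400]
c=crop(s,290,220,390,320,4);e=crop(s,290,340,390,440,4)
im=np.zeros((600,800,3),np.uint8)
im[:400,:400]=cv2.resize(crop(t,240,240,340,340,4),(400,400));im[:400,400:]=c
im[400:,:200]=a[::2,::2];im[400:,200:400]=e[::2,::2]
im[400:,400:600]=cv2.resize(crop(s,220,190,320,290,4),(200,200))
cv2.imwrite("pics/z1.png",im)
print("pin",tri([t,s],[(135,275),(326,366)]),"stub",tri([t,s],[(207,270),(327,303)]))
print("hinge108",atz(t,(315,187),.108),"tongue",atz(t,(262,268),.082),"ear",atz(t,(304,281),.110))
for p in [(97,317),(135,275)]:print(atz(t,p,.12))
E
```

```text
pin [0.51449985 0.3471406  0.11377751] stub [0.52200651 0.20588567 0.10851994]
hinge108 [ 0.69175894 -0.01380298  0.108     ] tongue [0.53010913 0.09872008 0.082     ] ear [0.49666038 0.01294227 0.11      ]
[0.43554657 0.41491791 0.12      ]
[0.51601199 0.34486547 0.12      ]
```

View pics/z1.png

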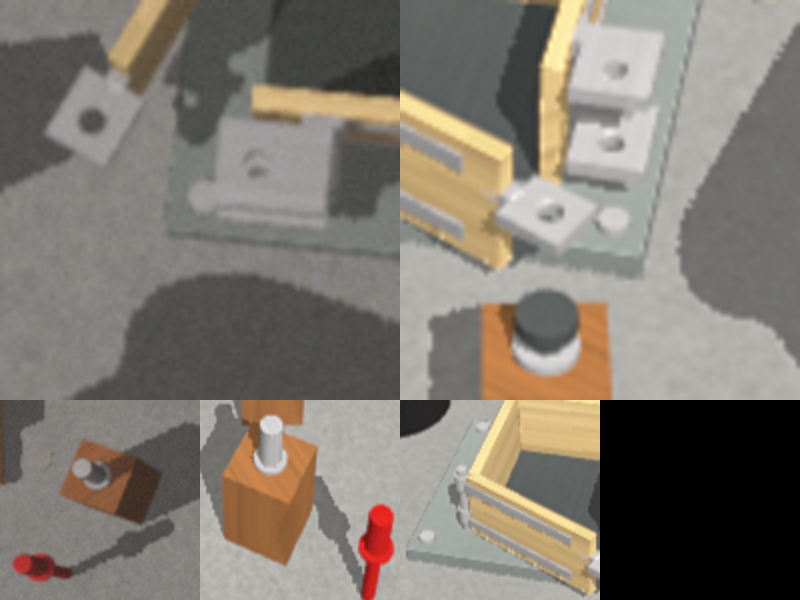

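The crop confirms it: the long pin is the bare steel head with a collar, top ≈(131,274). The red one stands apart and the stub has the dark cap. Upper ear hole is at top (304.2,280.5) / side (343.8,237.2). Tongue hole is at top (263,270.2) / side (327.5,272.8).

```bash
python3 - <<'E'
from h import *
t=capture("top");s=capture("side")
print("pin top z.15",atz(t,(131,274),.15),atz(s,(325,351.5),.15),tri([t,s],[(131,274),(325,351.5)]))
print("red",tri([t,s],[(103,323),(380,400)]))
E_=[atz(t,(304.2,280.5),.11),atz(s,(343.8,237.2),.11)];T_=[atz(t,(263,270.2),.082),atz(s,(327.5,272.8),.082)]
print("ear",E_,"tongue",T_)
E=np.mean(E_,0)[:2];T=np.mean(T_,0)[:2]
m=(E+T)/2;d=T-E;L=np.linalg.norm(d);n=np.array([-d[1],d[0]])/L
for sg in(1,-1):
    h=m+sg*n*np.sqrt(.212**2-L*L/4);print("hinge",h,"angle",2*np.arcsin(L/.424),"dir",np.degrees(np.arctan2(*(E-h)[::-1])))
print("hinge pix",atz(s,(251,225),.108),atz(t,(313,187),.108))
r=regions_of("top","plate")[0]["region"].astype(np.uint8)
print(cv2.minAreaRect(np.argwhere(r)[:,::-1].astype(np.float32)))
for c,d in(("top",t),("side",s)):
  for q in regions_of(c,"plate")[:1]:
    cs,_=cv2.findContours(q["region"].astype(np.uint8),0,2);c_=max(cs,key=cv2.contourArea)
    print(c,[np.round(atz(d,p[0],.02)[:2],3).tolist() for p in cv2.approxPolyDP(c_,8,True)])
E
```

```text
pin top z.15 [0.51294348 0.3428678  0.15      ] [0.51428676 0.34549536 0.15      ] [0.51390027 0.34370136 0.14735838]
red [0.42450211 0.40358068 0.11730929]
ear [array([0.49765026, 0.01252476, 0.11      ]), array([0.4962236 , 0.01568376, 0.11      ])] tongue [array([0.52549871, 0.09670606, 0.082     ]), array([0.52556544, 0.0998948 , 0.082     ])]
hinge [0.31495972 0.12286222] angle 0.4225685627143254 dir -30.864482123392847
hinge [ 0.70750929 -0.01045753] angle 0.4225685627143254 dir 173.34691307504727
hinge pix [ 0.70593297 -0.01052184  0.108     ] [ 0.6918694  -0.00968691  0.108     ]
((331.51336669921875, 235.843994140625), (152.61183166503906, 135.4462127685547), 4.899092197418213)
top [[0.773, 0.025], [0.662, 0.04], [0.531, 0.126], [0.515, 0.096], [0.588, 0.052], [0.475, 0.063], [0.445, -0.187], [0.741, -0.226]]
side [[0.773, 0.024], [0.481, 0.084], [0.445, -0.184], [0.498, -0.192], [0.513, -0.287], [0.698, -0.305]]
```

drive_tool --pt "0 0 -0.2 -0.057 1" --pt "-0.155 -0.114 0 0 1" --pt "-0.155 -0.114 0 0 1" --pt "-0.155 -0.114 0 0 1" --pt "-0.155 -0.114 0 0 1" --pt "-0.155 -0.114 0 0 1" --pt "-0.155 -0.114 0 0 1" --pt "-0.155 -0.114 0 0 1" --pt "-0.155 -0.114 0 0 1" --pt "-0.155 -0.114 0 0 1" --newtons 30

```text
clock: 2.2
tcp_pos: [0.4781, 0.2291, 0.2318]
tcp_rot: [0.059, 0.998, 0.0, 0.0]
ft_force: [0.3, -0.7, -0.1]
finger_gap: 0.0012
```

```bash
cat >> h.py <<'E'
def plan(p,heading=None):
    "remaining shift to world p in tool axes, in full-scale units"
    s=read_state(); Q=R.from_quat(s["tcp_rot"]); d=Q.inv().apply(np.array(p)-s["tcp_pos"])
    y=Q.apply([0,1,0]); print("tcp",np.round(s["tcp_pos"],4),"y-heading",round(np.degrees(np.arctan2(y[1],y[0])),2),"z",np.round(Q.apply([0,0,1]),4),"shift/0.25:",np.round(d/.25,4),"F",np.round(s["ft_force"],2),"gap",round(float(s["finger_gap"]),4),"t",s["clock"])
E
python3 -c "
from h import *
plan([.583,.131,.085])"
```

```text
tcp [0.4781 0.2291 0.2318] y-heading 83.25 z [ 3.e-04  3.e-04 -1.e+00] shift/0.25: [-0.4627 -0.3405  0.5872] F [ 0.28 -0.67 -0.14] gap 0.0012 t 2.2
```

drive_tool --pt "-0.154 -0.113 0 0 1" --pt "-0.154 -0.113 0 0 1" --pt "-0.154 -0.114 0 0 1" --pt "0 0 0.2 0 1" --pt "0 0 0.2 0 1" --pt "0 0 0.187 0 1" --pt "0 -0.06 0 0 1" --pt "0 -0.06 0 0 1" --pt "0 0 0 0 1"

```text
clock: 3.32
tcp_pos: [0.5801, 0.1009, 0.0876]
tcp_rot: [0.06, 0.998, -0.0, 0.002]
ft_force: [-0.2, -0.3, 0.1]
finger_gap: 0.0006
```

```bash
python3 -c "
from h import *
plan([.569,.012+.0175,.085])"
```

```text
tcp [0.5801 0.1009 0.0876] y-heading 83.14 z [ 4.5e-03 -3.0e-04 -1.0e+00] shift/0.25: [ 0.01   -0.2888  0.0103] F [-0.2  -0.33  0.13] gap 0.0006 t 3.325
```

drive_tool --pt "0 -0.03 0 0 1" --pt "0 -0.03 0 0 1" --pt "0 -0.03 0 0 1" --pt "0 -0.03 0 0 1" --pt "0 -0.03 0 0 1" --pt "0 -0.03 0 0 1" --pt "0 -0.03 0 0 1" --pt "0 -0.03 0 0 1"

```text
clock: 4.32
tcp_pos: [0.5711, 0.0424, 0.0849]
tcp_rot: [0.059, 0.998, 0.0, -0.0]
ft_force: [0.8, 0.7, 0.3]
finger_gap: 0.0004
```

drive_tool --pt "0 -0.008 0 0 1" --pt "0 -0.008 0 0 1" --pt "0 0 0 0 1"

```text
clock: 4.7
tcp_pos: [0.5707, 0.039, 0.0849]
tcp_rot: [0.059, 0.998, 0.0, 0.0]
ft_force: [-0.4, 0.8, 0.4]
finger_gap: 0.0006
```

```bash
python3 - <<'E'
from h import *
plan([.569,.012+.0175,.085])
s=capture("side");cv2.imwrite("pics/s2.png",crop(s,230,180,390,300,5))
E
```

```text
tcp [0.5707 0.039  0.0849] y-heading 83.25 z [ 1.e-04  1.e-04 -1.e+00] shift/0.25: [ 0.0025 -0.0385 -0.0004] F [-0.37  0.77  0.41] gap 0.0006 t 4.7
```

View pics/s2.png

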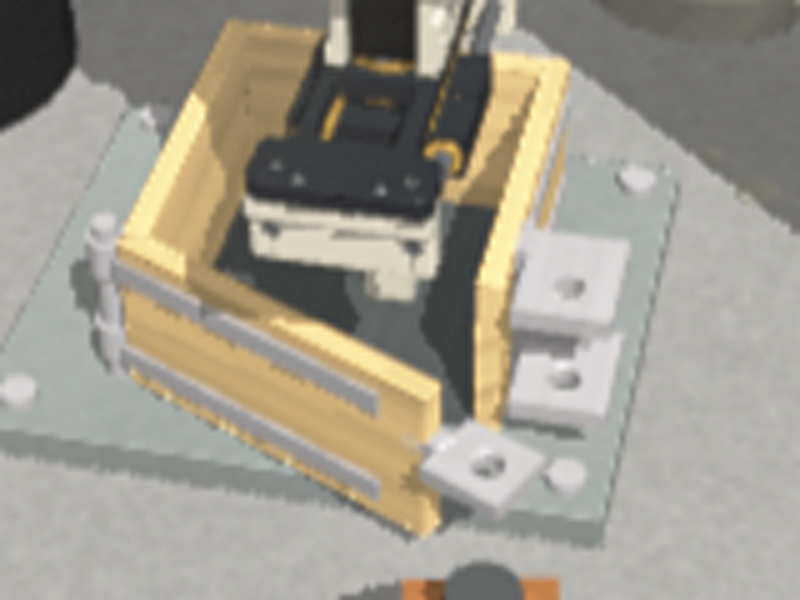

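```bash
python3 - <<'E'
from h import *
s=capture("side");t=capture("top")
st=read_state()
for d in(s,t):print(proj(d,st["tcp_pos"]),proj(d,[.7075,-.0105,.108]),proj(d,[.7075,-.0105,.024]),proj(d,[.5255,.098,.082]),"gate end top",proj(d,[.7075-.184*.858,-.0105+.184*.514,.108]))
cv2.imwrite("pics/t2.png",crop(t,230,150,430,310,4))
E
```

```text
[308.74165618 250.94884372] [250.31113913 224.96755158] [253.46512961 252.52483414] [327.59224292 272.16175037] gate end top [316.66830199 257.8091968 ]
[290.78063082 247.49030434] [313.20718766 179.76409841] [313.59532207 192.20973578] [262.36544045 270.21625947] gate end top [267.97756226 255.94089519]
```

View pics/t2.png

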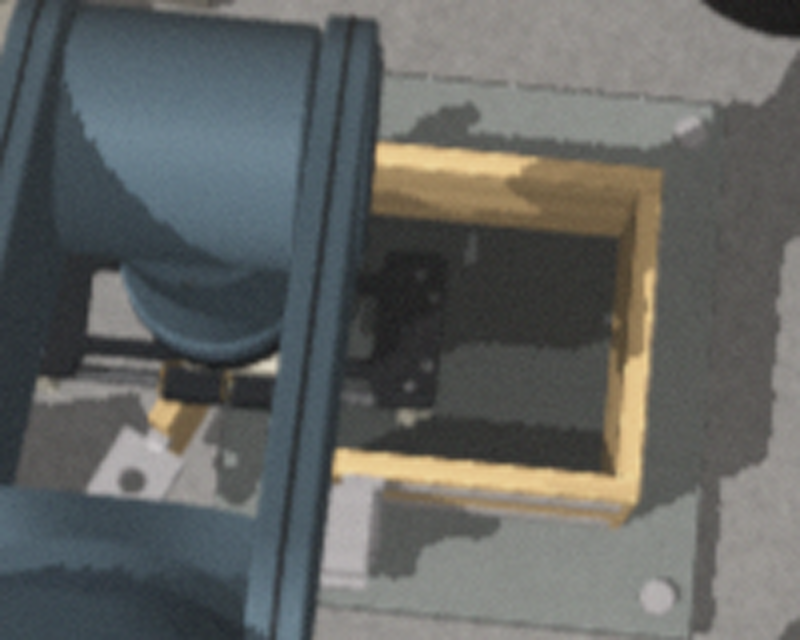

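The side crop shows the gate unmoved: the tongue hole is still at (327.6,273), and the fingers look as if they are inside the form. I'll zoom in on the fingertips to see why.

```bash
python3 - <<'E'
from h import *
s=capture("side");st=read_state();p=np.array(st["tcp_pos"])
c=crop(s,275,205,345,275,11)[:600].astype(float)
c=np.clip(255*(c/255)**.6,0,255).astype(np.uint8).copy()
for z,col in((0,(0,0,255)),(.019,(0,255,0)),(.084,(255,0,0))):
    u=(proj(s,p+[0,0,z])-[275,205])*11; cv2.circle(c,(int(u[0]),int(u[1])),5,col,2); print(z,u)
cv2.imwrite("pics/s3.png",c)
E
```

```text
0 [371.1658594  505.36149012]
0.019 [370.40045723 433.59280101]
0.084 [367.63446479 174.23679321]
```

View pics/s3.png

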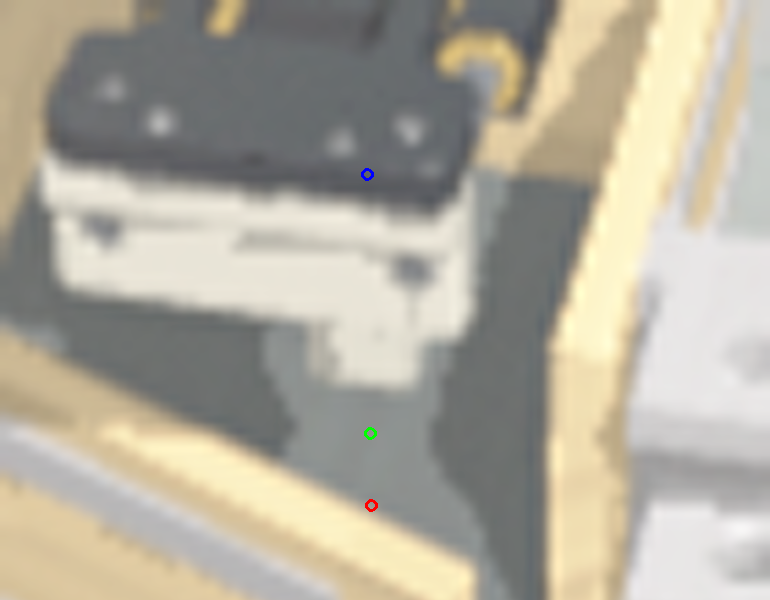

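```bash
python3 - <<'E'
from h import *
s=capture("side");t=capture("top");st=read_state();p=np.array(st["tcp_pos"]);Q=R.from_quat(st["tcp_rot"])
for z in(.17,.2):print(atz(s,(299.5,217.7),z),atz(t,(333,232),z))
print("tri",tri([s,t],[(299.5,217.7),(333,232)]), "tip", tri([s,t],[(308.5,240),(331,254)]))
for dy in(.094,-.094):print(dy,[(np.round(proj(d,p+Q.apply([0,dy,-.09])))) for d in(s,t)])
import json
for q in(s,t):print({k:v for k,v in q.items() if k not in("pixels","camera_matrix","cam_to_world")})
cv2.imwrite("pics/full3.png",np.hstack([s["pixels"][:,:,::-1][:,160:480],t["pixels"][:,:,::-1][:,160:480]]))
E
```

```text
[0.59008343 0.03171387 0.17      ] [ 0.5803814  -0.04581191  0.17      ]
[0.58520383 0.06953919 0.2       ] [ 0.57307992 -0.04485837  0.2       ]
tri [ 0.59822017 -0.04800103  0.1061323 ] tip [ 0.57195516 -0.04472745  0.04128682]
0.094 [array([298., 248.]), array([239., 233.])]
-0.094 [array([317., 193.]), array([338., 242.])]
{}
{}
```

View pics/full3.png

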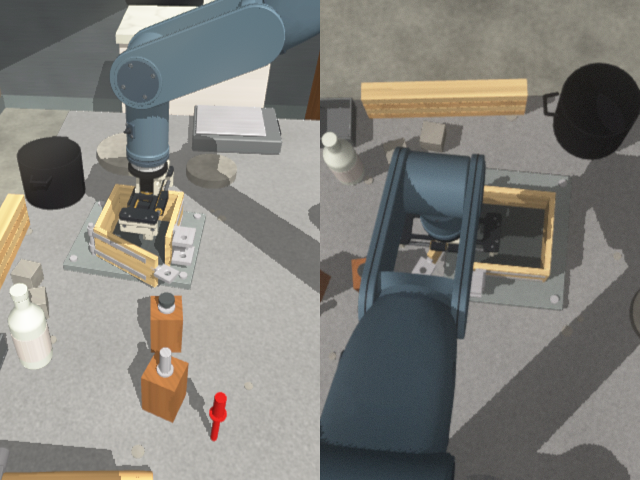

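drive_tool --pt "0 0 -0.24 0 1" --pt "0 0.18 0 0 1" --pt "0 0.18 0 0 1" --pt "0 0 0.2 0 1" --pt "0 0 0.04 0 1" --pt "0 0 0 0 1"

```text
clock: 5.75
tcp_pos: [0.5808, 0.128, 0.0846]
tcp_rot: [0.059, 0.998, -0.0, -0.001]
ft_force: [0.2, 0.0, 0.6]
finger_gap: 0.0006
```

```bash
python3 - <<'E'
from h import *
plan([.569,.012,.05])
s=capture("side");st=read_state();p=np.array(st["tcp_pos"])
t=capture("top")
c=crop(s,260,180,360,300,5).copy()
for z,col in((0,(0,0,255)),(.019,(0,255,0)),(.084,(255,0,0))):
    u=(proj(s,p+[0,0,z])-[260,180])*5; cv2.circle(c,(int(u[0]),int(u[1])),4,col,1)
cv2.imwrite("pics/s4.png",c)
E
```

```text
tcp [0.5808 0.128  0.0846] y-heading 83.23 z [-1.9e-03 -2.0e-04 -1.0e+00] shift/0.25: [-0.0079 -0.4661  0.1385] F [0.21 0.04 0.6 ] gap 0.0006 t 5.75
```

View pics/s4.png

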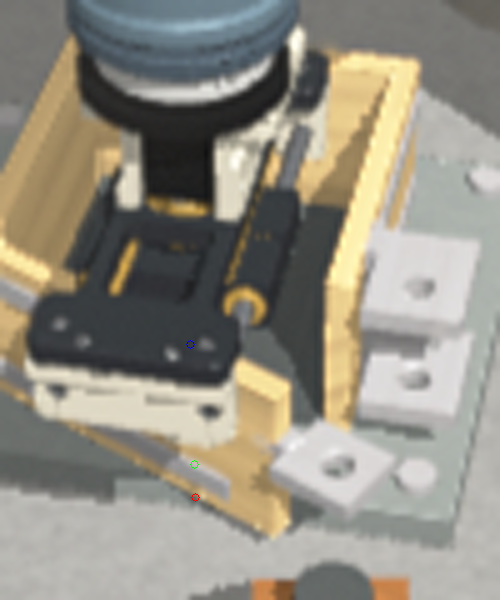

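drive_tool --pt "0 0 0.14 0 1" --pt "0 0 0 0 1" --pt "0 -0.05 0 0 1" --pt "0 -0.05 0 0 1" --pt "0 -0.03 0 0 1" --pt "0 -0.03 0 0 1" --pt "0 -0.03 0 0 1"

```text
clock: 6.72
tcp_pos: [0.5756, 0.0811, 0.0501]
tcp_rot: [0.059, 0.998, 0.0, -0.0]
ft_force: [-0.9, 2.8, 0.4]
finger_gap: 0.0003
```

```bash
python3 - <<'E'
from h import *
plan([.569,.03,.05])
s=capture("side");st=read_state();p=np.array(st["tcp_pos"])
c=crop(s,260,180,360,300,5).copy()
for z,col in((0,(0,0,255)),(.019,(0,255,0)),(.084,(255,0,0))):
    u=(proj(s,p+[0,0,z])-[260,180])*5; cv2.circle(c,(int(u[0]),int(u[1])),4,col,1)
cv2.imwrite("pics/s5.png",c)
E
```

```text
tcp [0.5756 0.0811 0.0501] y-heading 83.25 z [ 0.e+00  6.e-04 -1.e+00] shift/0.25: [ 2.100e-03 -2.059e-01  2.000e-04] F [-0.91  2.83  0.38] gap 0.0003 t 6.725
```

View pics/s5.png

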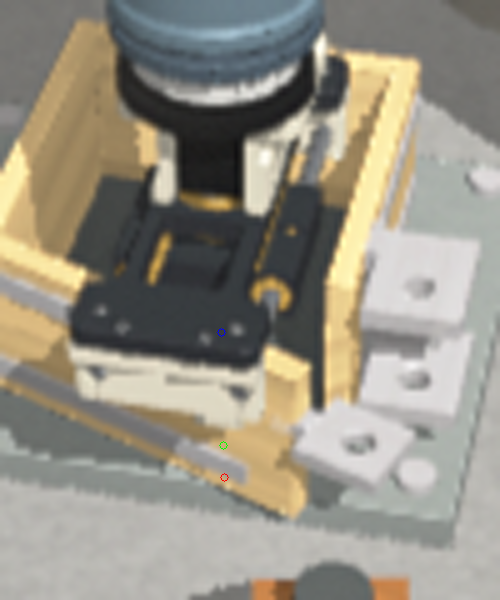

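drive_tool --pt "0 -0.03 0 0 1" --pt "0 -0.03 0 0 1" --pt "0 -0.03 0 0 1" --pt "0 -0.03 0 0 1" --pt "0 -0.03 0 0 1" --pt "0 -0.02 0 0 1"

```text
clock: 7.52
tcp_pos: [0.5705, 0.0384, 0.0498]
tcp_rot: [0.059, 0.998, -0.0, -0.0]
ft_force: [-0.8, 1.4, 0.5]
finger_gap: 0.0004
```

drive_tool --pt "0 -0.008 0 0 1" --pt "0 -0.008 0 0 1" --pt "0 0 0 0 1"

```text
clock: 7.9
tcp_pos: [0.5705, 0.0347, 0.0499]
tcp_rot: [0.059, 0.998, -0.0, 0.0]
ft_force: [-0.4, -0.0, 0.3]
finger_gap: 0.0005
```

```bash
python3 - <<'E'
from h import *
plan([.569,.03,.05])
s=capture("side")
for r in regions_of("side","gate"):
    ys,xs=np.where(r["region"]);print(r["conf"],xs.min(),xs.max(),ys.min(),ys.max())
cv2.imwrite("pics/s6.png",crop(s,290,190,390,290,6))
print("tongue hole shut px",proj(s,[.497,.014,.082]))
E
```

```text
tcp [0.5705 0.0347 0.0499] y-heading 83.26 z [ 4.e-04 -5.e-04 -1.e+00] shift/0.25: [ 0.0037 -0.0194 -0.0002] F [-0.4  -0.01  0.34] gap 0.0005 t 7.9
0.86 248 350 226 267
tongue hole shut px [342.96654617 246.28491031]
```

View pics/s6.png

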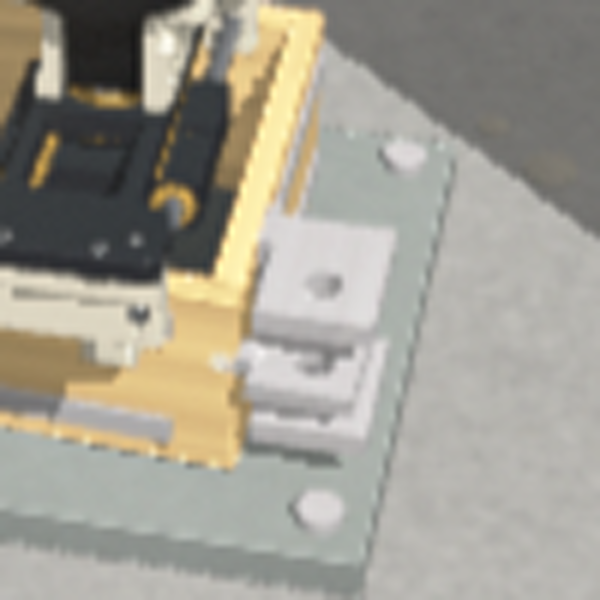

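drive_tool --pt "0 -0.008 0 0 1" --pt "0 -0.006 0 0 1" --pt "0 0 0 0 1"

```text
clock: 8.38
tcp_pos: [0.5699, 0.0314, 0.05]
tcp_rot: [0.059, 0.998, -0.0, 0.0]
ft_force: [-0.1, 2.1, 0.1]
finger_gap: 0.0008
```

drive_tool --pt "0 -0.004 0 0 1" --pt "0 0 0 0 1"

```text
clock: 8.62
tcp_pos: [0.5698, 0.0304, 0.05]
tcp_rot: [0.059, 0.998, -0.0, 0.0]
ft_force: [-0.3, 1.5, 0.9]
finger_gap: 0.0006
```

drive_tool --pt "0 -0.004 0 0 1" --pt "0 0 0 0 1"

```text
clock: 8.88
tcp_pos: [0.5696, 0.0294, 0.05]
tcp_rot: [0.059, 0.998, -0.0, 0.0]
ft_force: [-0.1, 0.7, 2.0]
finger_gap: 0.0005
```

drive_tool --pt "0 -0.004 0 0 1" --pt "0 0 0 0 1"

```text
clock: 9.12
tcp_pos: [0.5695, 0.0284, 0.0499]
tcp_rot: [0.059, 0.998, -0.0, -0.0]
ft_force: [0.1, 1.9, 1.3]
finger_gap: 0.0001
```

drive_tool --pt "0 -0.004 0 0 1" --pt "0 0 0 0 1"

```text
clock: 9.38
tcp_pos: [0.5693, 0.0274, 0.0499]
tcp_rot: [0.059, 0.998, -0.0, -0.0]
ft_force: [-0.4, 1.2, 0.4]
finger_gap: 0.0002
```

drive_tool --pt "0 -0.004 0 0 1" --pt "0 0 0 0 1"

```text
clock: 9.62
tcp_pos: [0.5692, 0.0265, 0.0499]
tcp_rot: [0.059, 0.998, -0.0, -0.0]
ft_force: [-1.2, 2.3, 1.0]
finger_gap: 0.0007
```

drive_tool --pt "0 -0.004 0 0 1" --pt "0 0 0 0 1"

```text
clock: 9.88
tcp_pos: [0.5692, 0.0264, 0.0499]
tcp_rot: [0.059, 0.998, 0.001, 0.0]
ft_force: [0.5, 5.5, 1.6]
finger_gap: 0.0005
```

The force rose to 5.5 N while y stayed put, so the gate is on its stop. The fingers look shorter than the reported TCP, so I'll estimate the true tip height from the last picture.

```bash
python3 - <<'E'
from h import *
s=capture("side")
for nm,uv,(x,y) in(("s6 tip",(309.2,250),(.5705,.0347)),("s3 tip",(308.6,240),(.5707,.039))):
    for z in np.arange(.03,.14,.01):
        print(nm,round(z,3),np.round(proj(s,[x,y+.015,z]),1),uv)
E
```

```text
s6 tip 0.03 [308.6 272.2] (309.2, 250)
s6 tip 0.04 [308.5 269. ] (309.2, 250)
s6 tip 0.05 [308.5 265.8] (309.2, 250)
s6 tip 0.06 [308.5 262.5] (309.2, 250)
s6 tip 0.07 [308.4 259.2] (309.2, 250)
s6 tip 0.08 [308.4 255.9] (309.2, 250)
s6 tip 0.09 [308.4 252.5] (309.2, 250)
s6 tip 0.1 [308.3 249. ] (309.2, 250)
s6 tip 0.11 [308.3 245.5] (309.2, 250)
s6 tip 0.12 [308.2 242. ] (309.2, 250)
s6 tip 0.13 [308.2 238.4] (309.2, 250)
s6 tip 0.14 [308.2 234.8] (309.2, 250)
s3 tip 0.03 [308.3 273.6] (308.6, 240)
s3 tip 0.04 [308.3 270.4] (308.6, 240)
s3 tip 0.05 [308.2 267.2] (308.6, 240)
s3 tip 0.06 [308.2 263.9] (308.6, 240)
s3 tip 0.07 [308.1 260.6] (308.6, 240)
s3 tip 0.08 [308.1 257.2] (308.6, 240)
s3 tip 0.09 [308.1 253.8] (308.6, 240)
s3 tip 0.1 [308.  250.4] (308.6, 240)
s3 tip 0.11 [308.  246.9] (308.6, 240)
s3 tip 0.12 [307.9 243.3] (308.6, 240)
s3 tip 0.13 [307.9 239.8] (308.6, 240)
s3 tip 0.14 [307.9 236.1] (308.6, 240)
```

drive_tool --pt "0 0.04 0 0 1" --pt "0 0.1 0 0 1" --pt "0 0 -0.2 0 1" --pt "0 0 -0.2 0 1" --pt "0 0 -0.2 0 1" --pt "0 0.1 0 0 0.2"

```text
clock: 10.68
tcp_pos: [0.5795, 0.0839, 0.2051]
tcp_rot: [0.06, 0.998, -0.001, 0.005]
ft_force: [-1.1, -0.0, -0.7]
finger_gap: 0.0065
```

```bash
python3 - <<'E'
from h import *
plan([.5135,.344,.2])
E
```

```text
tcp [0.5795 0.0839 0.2051] y-heading 83.13 z [ 0.01   -0.0019 -0.9999] shift/0.25: [0.3867 1.0012 0.0159] F [-1.05 -0.01 -0.69] gap 0.0065 t 10.675
```

drive_tool --pt "0.077 0.2 0 0 -0.075" --pt "0.077 0.2 0 0 -0.075" --pt "0.077 0.2 0 0 -0.075" --pt "0.077 0.2 0 0 -0.075" --pt "0.077 0.2 0 0 -0.075" --pt "0 0 0 0 -0.075" --pt "0 0 0 0 -0.075"

```text
clock: 11.55
tcp_pos: [0.51, 0.3445, 0.1996]
tcp_rot: [0.058, 0.998, -0.001, 0.0]
ft_force: [0.2, -0.4, 0.1]
finger_gap: 0.0497
```

```bash
python3 - <<'E'
from h import *
plan([.5135,.344,.15])
s=capture("side");t=capture("top");p=np.array(read_state()["tcp_pos"])
a=crop(s,260,250,420,450,3).copy();b=crop(t,60,200,220,400,3)
for z,col in((0,(0,0,255)),(.045,(0,255,0)),(.084,(255,0,0))):
    u=(proj(s,p+[0,0,z])-[260,250])*3; cv2.circle(a,(int(u[0]),int(u[1])),3,col,1)
cv2.imwrite("pics/g.png",cv2.resize(np.hstack([a,b]),None,fx=.8,fy=.8))
E
```

```text
tcp [0.51   0.3445 0.1996] y-heading 83.31 z [ 2.0e-04 -1.1e-03 -1.0e+00] shift/0.25: [-1.400e-02 -1.000e-04  1.985e-01] F [ 0.16 -0.42  0.06] gap 0.0497 t 11.55
```

View pics/g.png

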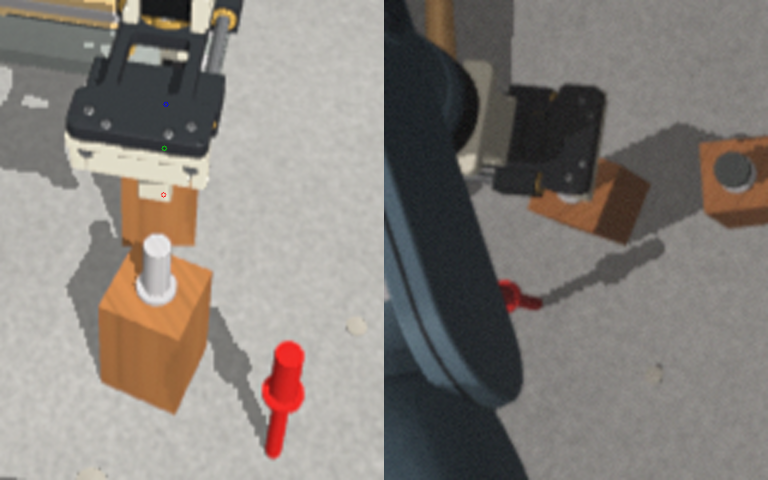

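drive_tool --pt "-0.014 0 0 0 0.226" --pt "0 0 0.1 0 0.226" --pt "0 0 0.1 0 0.226" --pt "0 0 0.1 0 0.226" --pt "0 0 0 0 0.226"

```text
clock: 12.28
tcp_pos: [0.5126, 0.3427, 0.1229]
tcp_rot: [0.06, 0.998, -0.001, -0.002]
ft_force: [-0.7, -0.0, 0.2]
finger_gap: 0.0356
```

drive_tool --pt "0 0 0.02 0 0.226" --pt "0 0 0.02 0 0.226" --pt "0 0 0 0 0.226"

```text
clock: 12.65
tcp_pos: [0.5135, 0.3443, 0.1151]
tcp_rot: [0.059, 0.998, 0.0, 0.0]
ft_force: [-0.6, -0.1, -0.3]
finger_gap: 0.0359
```

drive_tool --pt "0 0 0.016 0 0.226" --pt "0 0 0.016 0 0.226" --pt "0 0 0.016 0 0.226" --pt "0 0 0 0 0.226"

```text
clock: 13.15
tcp_pos: [0.5131, 0.3442, 0.1023]
tcp_rot: [0.059, 0.998, -0.0, -0.0]
ft_force: [-0.7, -0.6, -1.0]
finger_gap: 0.0362
```

drive_tool --pt "0 0 0.008 0 0.226" --pt "0 0 0.008 0 0.226" --pt "0 0 0 0 0.226"

```text
clock: 13.52
tcp_pos: [0.5133, 0.3442, 0.0987]
tcp_rot: [0.059, 0.998, -0.0, -0.0]
ft_force: [0.1, -0.2, 0.5]
finger_gap: 0.0363
```

drive_tool --pt "0 0 0.008 0 0.226" --pt "0 0 0.008 0 0.226" --pt "0 0 0 0 0.226"

```text
clock: 13.9
tcp_pos: [0.5133, 0.3442, 0.0947]
tcp_rot: [0.059, 0.998, -0.0, -0.0]
ft_force: [-0.8, -0.0, 0.4]
finger_gap: 0.0358
```

drive_tool --pt "0 0 0.008 0 0.226" --pt "0 0 0.008 0 0.226" --pt "0 0 0.008 0 0.226" --pt "0 0 0 0 0.226"

```text
clock: 14.4
tcp_pos: [0.5132, 0.3442, 0.0886]
tcp_rot: [0.059, 0.998, -0.0, -0.0]
ft_force: [-0.4, 0.4, -0.1]
finger_gap: 0.0361
```

drive_tool --pt "0 0 0.008 0 0.226" --pt "0 0 0.008 0 0.226" --pt "0 0 0 0 0.226"

```text
clock: 14.78
tcp_pos: [0.5133, 0.3442, 0.0847]
tcp_rot: [0.059, 0.998, -0.0, -0.0]
ft_force: [0.1, -0.5, 0.3]
finger_gap: 0.0356
```

drive_tool --pt "0 0 0.008 0 0.226" --pt "0 0 0.008 0 0.226" --pt "0 0 0 0 0.226"

```text
clock: 15.15
tcp_pos: [0.5133, 0.3442, 0.0806]
tcp_rot: [0.059, 0.998, -0.0, -0.0]
ft_force: [0.9, -0.1, 0.7]
finger_gap: 0.0362
```

drive_tool --pt "0 0 0.008 0 0.226" --pt "0 0 0 0 0.226"

```text
clock: 15.4
tcp_pos: [0.5133, 0.3442, 0.0787]
tcp_rot: [0.059, 0.998, -0.0, -0.0]
ft_force: [0.1, 0.2, -0.1]
finger_gap: 0.0361
```

drive_tool --pt "0 0 0.008 0 0.226" --pt "0 0 0 0 0.226"

```text
clock: 15.65
tcp_pos: [0.5133, 0.3442, 0.0767]
tcp_rot: [0.059, 0.998, -0.0, -0.0]
ft_force: [0.0, 1.1, -0.8]
finger_gap: 0.036
```

drive_tool --pt "0 0 0.008 0 0.226" --pt "0 0 0.008 0 0.226" --pt "0 0 0 0 0.226"

```text
clock: 16.02
tcp_pos: [0.5132, 0.3442, 0.0726]
tcp_rot: [0.059, 0.998, -0.0, -0.0]
ft_force: [0.2, -0.1, 0.2]
finger_gap: 0.036
```

drive_tool --pt "0 0 0.008 0 0.226" --pt "0 0 0 0 0.226"

```text
clock: 16.27
tcp_pos: [0.5133, 0.3442, 0.0707]
tcp_rot: [0.059, 0.998, -0.0, -0.0]
ft_force: [-0.1, -0.2, -0.6]
finger_gap: 0.0361
```

drive_tool --pt "0 0 0.008 0 0.226" --pt "0 0 0 0 0.226"

```text
clock: 16.52
tcp_pos: [0.5133, 0.3442, 0.0687]
tcp_rot: [0.059, 0.998, -0.0, -0.0]
ft_force: [-0.2, -0.2, 0.1]
finger_gap: 0.0359
```

drive_tool --pt "0 0 0.008 0 0.226" --pt "0 0 0 0 0.226"

```text
clock: 16.77
tcp_pos: [0.5133, 0.3442, 0.0667]
tcp_rot: [0.059, 0.998, -0.0, -0.0]
ft_force: [0.7, 0.2, 0.0]
finger_gap: 0.0358
```

drive_tool --pt "0 0 0 0 1" --pt "0 0 0 0 1" --pt "0 0 0 0 1" --pt "0 0 0 0 1" --newtons 8

```text
clock: 17.27
tcp_pos: [0.5137, 0.3444, 0.0673]
tcp_rot: [0.059, 0.998, 0.0, 0.0]
ft_force: [0.3, 0.3, 4.1]
finger_gap: 0.0189
```

drive_tool --pt "0 0 0 0 1" --pt "0 0 -0.04 0 1" --pt "0 0 -0.06 0 1" --pt "0 0 -0.08 0 1" --pt "0 0 -0.08 0 1" --pt "0 0 -0.08 0 1" --pt "0 0 -0.08 0 1" --pt "0 0 -0.08 0 1" --pt "0 0 0 0 1" --pt "0 0 0 0 1" --newtons 40

```text
clock: 18.52
tcp_pos: [0.513, 0.3441, 0.1914]
tcp_rot: [0.059, 0.998, -0.0, -0.0]
ft_force: [-0.5, 0.7, -0.9]
finger_gap: 0.0185
```

```bash
python3 - <<'E'
from h import *
plan([.5135,.344,.2])
p=np.array(read_state()["tcp_pos"])
s=capture("side")
for r in regions_of("side","pin_grip"):
    ys,xs=np.where(r["region"]);print(round(r["conf"],2),r["centre"],xs.min(),xs.max(),ys.min(),ys.max())
    if r["conf"]>.4:
        for y in range(ys.min(),ys.max()+1,3):print(y,xs[ys==y].min(),xs[ys==y].max(),end="; ")
        print()
for z in np.arange(.06,.2,.02):print(round(z,3),np.round(proj(s,[p[0],p[1],z]),1))
# pictures saved in case
cv2.imwrite("pics/lift.png",crop(s,260,200,420,450,2))
E
```

```text
tcp [0.513  0.3441 0.1914] y-heading 83.26 z [-8.e-04 -3.e-04 -1.e+00] shift/0.25: [-0.002  -0.0003 -0.0343] F [-0.51  0.67 -0.94] gap 0.0185 t 18.525
0.76 [374.8, 413.1] 369 386 392 441
392 378 381; 395 374 385; 398 374 386; 401 373 385; 404 372 385; 407 371 384; 410 369 385; 413 369 386; 416 370 386; 419 371 385; 422 372 382; 425 372 380; 428 371 379; 431 370 379; 434 370 378; 437 370 377; 440 371 375; 
0.73 [326.9, 344.8] 323 329 331 354
331 325 327; 334 324 329; 337 324 329; 340 324 328; 343 324 328; 346 323 329; 349 323 329; 352 323 328; 
0.06 [325.  382.3]
0.08 [325.2 375.7]
0.1 [325.4 368.9]
0.12 [325.6 361.9]
0.14 [325.8 354.6]
0.16 [326. 347.]
0.18 [326.2 339.2]
0.2 [326.4 331.1]
```

drive_tool --pt "0 0 -0.1 0 1" --pt "-0.01 -0.145 0 0 1" --pt "-0.01 -0.145 0 0 1" --pt "-0.01 -0.145 0 0 1" --pt "-0.01 -0.145 0 0 1" --pt "-0.01 -0.145 0 0 1" --pt "-0.01 -0.145 0 0 1" --pt "-0.01 -0.145 0 0 1" --pt "-0.01 -0.145 0 0 1" --pt "-0.01 -0.145 0 0 1"

```text
clock: 19.88
tcp_pos: [0.4968, 0.0166, 0.2161]
tcp_rot: [0.059, 0.998, 0.0, -0.001]
ft_force: [0.7, 0.5, -2.0]
finger_gap: 0.0185
```

drive_tool --pt "0 -0.01 0 0 1" --pt "0 0 0.1 0 1" --pt "0 0 0.06 0 1" --pt "0 0 0 0 1" --pt "0 0 0 0 1"

```text
clock: 20.5
tcp_pos: [0.4975, 0.0156, 0.1773]
tcp_rot: [0.059, 0.998, 0.0, 0.0]
ft_force: [-0.1, 0.4, -1.7]
finger_gap: 0.0184
```

```bash
python3 - <<'E'
from h import *
plan([.4969,.0141,.16])
p=np.array(read_state()["tcp_pos"])
for c in("side","top"):
    s=capture(c)
    print(c,"exp tip",proj(s,p-[0,0,.047]),"hole",proj(s,[.4969,.0141,.11]))
    for r in regions_of(c,"pin_grip"):
        ys,xs=np.where(r["region"]);print(round(r["conf"],2),r["centre"],xs.min(),xs.max(),ys.min(),ys.max())
    for r in regions_of(c,"gate"):
        ys,xs=np.where(r["region"]);print("gate",round(r["conf"],2),xs.min(),xs.max(),ys.min(),ys.max())
    if c=="side":cv2.imwrite("pics/near.png",crop(s,290,190,390,290,7)[:600])
E
```

```text
tcp [0.4975 0.0156 0.1773] y-heading 83.29 z [ 5.e-04 -0.e+00 -1.e+00] shift/0.25: [ 0.0018 -0.0061  0.0693] F [-0.09  0.43 -1.71] gap 0.0184 t 20.5
side exp tip [343.58735469 229.93417588] hole [343.51899209 236.71082366]
0.88 [374.1, 413.4] 369 386 392 441
0.61 [344.7, 218.7] 341 350 199 230
gate 0.83 248 351 225 263
top exp tip [302.37283372 279.00820895] hole [303.41332523 280.89593364]
0.53 [113.0, 323.5] 98 125 316 329
```

drive_tool --pt "0.002 -0.006 0.03 0 1" --pt "0 0 0.03 0 1" --pt "0 0 0.01 0 1" --pt "0 0 0 0 1"

```text
clock: 21.3
tcp_pos: [0.4963, 0.0138, 0.159]
tcp_rot: [0.059, 0.998, 0.0, -0.0]
ft_force: [1.6, -0.2, -0.6]
finger_gap: 0.0182
```

drive_tool --pt "0 0 0.006 0 1" --pt "0 0 0.006 0 1" --pt "0 0 0 0 1"

```text
clock: 21.68
tcp_pos: [0.4966, 0.0138, 0.1564]
tcp_rot: [0.059, 0.998, 0.0, 0.0]
ft_force: [0.3, 1.0, -1.1]
finger_gap: 0.0183
```

drive_tool --pt "0 0 0.004 0 1" --pt "0 0 0 0 1"

```text
clock: 21.92
tcp_pos: [0.4966, 0.0138, 0.1554]
tcp_rot: [0.059, 0.998, 0.0, 0.0]
ft_force: [-0.5, 0.9, -1.5]
finger_gap: 0.0185
```

drive_tool --pt "0 0 0.004 0 1" --pt "0 0 0 0 1"

```text
clock: 22.18
tcp_pos: [0.4966, 0.0138, 0.1544]
tcp_rot: [0.059, 0.998, 0.0, 0.0]
ft_force: [0.6, 0.4, -1.2]
finger_gap: 0.0186
```

drive_tool --pt "0 0 0.004 0 1" --pt "0 0 0.004 0 1" --pt "0 0 0 0 1"

```text
clock: 22.55
tcp_pos: [0.4965, 0.0138, 0.1523]
tcp_rot: [0.059, 0.998, 0.0, 0.0]
ft_force: [0.7, 1.4, -2.1]
finger_gap: 0.0182
```

drive_tool --pt "0 0 0.004 0 1" --pt "0 0 0.004 0 1" --pt "0 0 0 0 1"

```text
clock: 22.92
tcp_pos: [0.4965, 0.0138, 0.1503]
tcp_rot: [0.059, 0.998, 0.0, 0.0]
ft_force: [1.1, 1.3, -2.2]
finger_gap: 0.0185
```

drive_tool --pt "0 0 0.004 0 1" --pt "0 0 0.004 0 1" --pt "0 0 0 0 1"

```text
clock: 23.3
tcp_pos: [0.4965, 0.0138, 0.1483]
tcp_rot: [0.059, 0.998, 0.0, -0.0]
ft_force: [2.5, 0.2, -1.2]
finger_gap: 0.0185
```

drive_tool --pt "-0.002 0 0.004 0 1" --pt "0 0 0.004 0 1" --pt "0 0 0 0 1"

```text
clock: 23.68
tcp_pos: [0.4968, 0.0137, 0.1462]
tcp_rot: [0.059, 0.998, 0.0, -0.0]
ft_force: [1.6, 0.5, -2.2]
finger_gap: 0.0185
```

drive_tool --pt "0 0 0.008 0 1" --pt "0 0 0.008 0 1" --pt "0 0 0 0 1"

```text
clock: 24.05
tcp_pos: [0.4969, 0.0137, 0.1421]
tcp_rot: [0.059, 0.998, 0.0, -0.0]
ft_force: [0.9, 1.0, -2.3]
finger_gap: 0.0187
```

drive_tool --pt "0 0 0.008 0 1" --pt "0 0 0.008 0 1" --pt "0 0 0 0 1"

```text
clock: 24.42
tcp_pos: [0.4969, 0.0137, 0.1382]
tcp_rot: [0.059, 0.998, 0.0, -0.0]
ft_force: [0.6, 1.5, -2.1]
finger_gap: 0.0178
```

drive_tool --pt "0 0.001 0.008 0 1" --pt "0 0 0.008 0 1" --pt "0 0 0.008 0 1" --pt "0 0 0 0 1"

```text
clock: 24.92
tcp_pos: [0.4968, 0.0138, 0.1321]
tcp_rot: [0.059, 0.998, -0.0, -0.0]
ft_force: [-0.6, -0.2, -1.1]
finger_gap: 0.0185
```

drive_tool --pt "0 0 0.006 0 1" --pt "0 0 0.006 0 1" --pt "0 0 0 0 1"

```text
clock: 25.3
tcp_pos: [0.4969, 0.0139, 0.1292]
tcp_rot: [0.059, 0.998, -0.0, -0.0]
ft_force: [0.3, 0.3, -0.8]
finger_gap: 0.0183
```

drive_tool --pt "0 0 0.004 0 1" --pt "0 0 0 0 1"

```text
clock: 25.55
tcp_pos: [0.497, 0.0139, 0.1283]
tcp_rot: [0.059, 0.998, -0.0, -0.0]
ft_force: [-0.3, -0.7, -0.8]
finger_gap: 0.0184
```

drive_tool --pt "0 0 0.004 0 1" --pt "0 0 0 0 1"

```text
clock: 25.8
tcp_pos: [0.497, 0.0139, 0.1273]
tcp_rot: [0.059, 0.998, -0.0, -0.0]
ft_force: [0.7, 1.1, -1.3]
finger_gap: 0.0184
```

drive_tool --pt "0 0 0.004 0 1" --pt "0 0 0 0 1"

```text
clock: 26.05
tcp_pos: [0.4969, 0.0139, 0.1263]
tcp_rot: [0.059, 0.998, 0.0, -0.0]
ft_force: [0.5, -0.2, -1.0]
finger_gap: 0.0184
```

drive_tool --pt "0 0 0.004 0 1" --pt "0 0 0 0 1"

```text
clock: 26.3
tcp_pos: [0.497, 0.014, 0.1253]
tcp_rot: [0.059, 0.998, 0.0, -0.0]
ft_force: [-0.3, 0.5, -1.2]
finger_gap: 0.0183
```

drive_tool --pt "0 0 0.004 0 1" --pt "0 0 0 0 1"

```text
clock: 26.55
tcp_pos: [0.4969, 0.0139, 0.1243]
tcp_rot: [0.059, 0.998, 0.0, -0.0]
ft_force: [-0.2, 0.0, -0.8]
finger_gap: 0.0185
```

drive_tool --pt "0 0 0.004 0 1" --pt "0 0 0 0 1"

```text
clock: 26.8
tcp_pos: [0.497, 0.0139, 0.1233]
tcp_rot: [0.059, 0.998, -0.0, -0.0]
ft_force: [0.0, 1.2, -0.5]
finger_gap: 0.0184
```

drive_tool --pt "0 0 0.004 0 1" --pt "0 0 0.004 0 1" --pt "0 0 0 0 1"

```text
clock: 27.18
tcp_pos: [0.4969, 0.014, 0.1213]
tcp_rot: [0.059, 0.998, -0.0, -0.0]
ft_force: [-0.5, -0.2, -2.3]
finger_gap: 0.0184
```

drive_tool --pt "0 0 0.006 0 1" --pt "0 0 0.006 0 1" --pt "0 0 0 0 1"

```text
clock: 27.55
tcp_pos: [0.4969, 0.014, 0.1182]
tcp_rot: [0.059, 0.998, 0.0, -0.0]
ft_force: [-1.0, 0.3, -2.5]
finger_gap: 0.0188
```

drive_tool --pt "0 0 0.008 0 1" --pt "0 0 0.008 0 1" --pt "0 0 0.008 0 1" --pt "0 0 0 0 1"

```text
clock: 28.05
tcp_pos: [0.4968, 0.014, 0.1122]
tcp_rot: [0.059, 0.998, 0.0, -0.0]
ft_force: [-0.4, 0.6, -1.5]
finger_gap: 0.0186
```

drive_tool --pt "0 0 0.008 0 1" --pt "0 0 0.008 0 1" --pt "0 0 0.008 0 1" --pt "0 0 0 0 1"

```text
clock: 28.55
tcp_pos: [0.4968, 0.0139, 0.1062]
tcp_rot: [0.059, 0.998, 0.0, -0.0]
ft_force: [-0.4, -0.2, -1.4]
finger_gap: 0.0187
```

drive_tool --pt "0 0 0.006 0 1" --pt "0 0 0.006 0 1" --pt "0 0 0 0 1"

```text
clock: 28.92
tcp_pos: [0.4969, 0.014, 0.1033]
tcp_rot: [0.059, 0.998, 0.0, -0.0]
ft_force: [-0.0, 0.2, -1.6]
finger_gap: 0.0185
```

drive_tool --pt "0 0 0.004 0 1" --pt "0 0 0.004 0 1" --pt "0 0 0 0 1"

```text
clock: 29.3
tcp_pos: [0.4969, 0.014, 0.1013]
tcp_rot: [0.059, 0.998, 0.0, -0.0]
ft_force: [-1.0, -0.5, -2.2]
finger_gap: 0.0187
```

drive_tool --pt "0 0 0.004 0 1" --pt "0 0 0.004 0 1" --pt "0 0 0 0 1"

```text
clock: 29.68
tcp_pos: [0.4969, 0.0139, 0.0993]
tcp_rot: [0.059, 0.998, 0.0, -0.0]
ft_force: [-0.2, 0.4, -1.4]
finger_gap: 0.0184
```

drive_tool --pt "0 0 0.004 0 1" --pt "0 0 0.004 0 1" --pt "0 0 0 0 1"

```text
clock: 30.05
tcp_pos: [0.4969, 0.0139, 0.0973]
tcp_rot: [0.059, 0.998, 0.0, -0.0]
ft_force: [0.4, -0.4, -2.1]
finger_gap: 0.019
```

drive_tool --pt "0 0 0.008 0 1" --pt "0 0 0.008 0 1" --pt "0 0 0.008 0 1" --pt "0 0 0.008 0 1" --pt "0 0 0.008 0 1" --pt "0 0 0 0 1"

```text
clock: 30.8
tcp_pos: [0.4969, 0.014, 0.0872]
tcp_rot: [0.059, 0.998, 0.0, -0.0]
ft_force: [-1.0, -1.3, -0.4]
finger_gap: 0.0186
```

drive_tool --pt "0 0 0.008 0 1" --pt "0 0 0.008 0 1" --pt "0 0 0.006 0 1" --pt "0 0 0 0 1"

```text
clock: 31.3
tcp_pos: [0.4969, 0.014, 0.0817]
tcp_rot: [0.059, 0.998, 0.0, -0.0]
ft_force: [0.3, -0.0, -2.6]
finger_gap: 0.0183
```

drive_tool --pt "0 0 0.004 0 1" --pt "0 0 0 0 1"

```text
clock: 31.55
tcp_pos: [0.497, 0.0139, 0.0809]
tcp_rot: [0.059, 0.998, -0.0, -0.0]
ft_force: [-0.4, -0.4, -1.4]
finger_gap: 0.0183
```

drive_tool --pt "0 0 0.004 0 1" --pt "0 0 0 0 1"

```text
clock: 31.8
tcp_pos: [0.4969, 0.014, 0.0798]
tcp_rot: [0.059, 0.998, 0.0, -0.0]
ft_force: [0.3, 0.8, -1.4]
finger_gap: 0.0186
```

drive_tool --pt "0 0 0.004 0 1" --pt "0 0 0 0 1"

```text
clock: 32.05
tcp_pos: [0.4969, 0.0139, 0.0788]
tcp_rot: [0.059, 0.998, -0.0, -0.0]
ft_force: [0.1, 0.2, -1.1]
finger_gap: 0.0185
```

drive_tool --pt "0 0 0.004 0 1" --pt "0 0 0 0 1"

```text
clock: 32.3
tcp_pos: [0.497, 0.0139, 0.0778]
tcp_rot: [0.059, 0.998, -0.0, -0.0]
ft_force: [0.8, 0.3, -1.6]
finger_gap: 0.0187
```

drive_tool --pt "0 0 0.003 0 1" --pt "0 0 0 0 1"

```text
clock: 32.55
tcp_pos: [0.4971, 0.0139, 0.0772]
tcp_rot: [0.059, 0.998, -0.0, 0.0]
ft_force: [-0.5, 0.0, 0.2]
finger_gap: 0.0187
```

drive_tool --pt "0 0 0.002 0 1" --pt "0 0 0 0 1"

```text
clock: 32.8
tcp_pos: [0.4971, 0.0139, 0.0772]
tcp_rot: [0.059, 0.998, -0.0, 0.0]
ft_force: [-2.4, 0.3, 5.6]
finger_gap: 0.0187
```

drive_tool --pt "0 0 0.002 0 1" --pt "0 0 0 0 1"

```text
clock: 33.05
tcp_pos: [0.4972, 0.0139, 0.0771]
tcp_rot: [0.059, 0.998, -0.0, 0.0]
ft_force: [-3.4, 1.2, 9.0]
finger_gap: 0.0185
```

The collar has seated: the commanded height matches the prediction and the force is 9 N. Now I'll release and back off.

drive_tool --pt "0 0 -0.002 0 1" --pt "0 0 0 0 0.3" --pt "0 0 0 0 0.1" --pt "0 0 0 0 0.1" --pt "0 0 0 0 0.1" --pt "0 0 -0.04 0 0.1" --pt "0 0 -0.12 0 0.1" --pt "0 0 -0.2 0 0.1" --pt "0 0 -0.2 0 0.1" --pt "0 0 0 0 0.1"

```text
clock: 34.3
tcp_pos: [0.4998, 0.0134, 0.2216]
tcp_rot: [0.059, 0.998, -0.001, 0.005]
ft_force: [0.1, -0.2, -1.5]
finger_gap: 0.0419
```

drive_tool --pt "0.1 0.15 0 0 0.1" --pt "0.1 0.15 0 0 0.1" --pt "0.1 0.15 0 0 0.1" --pt "0.1 0.15 0 0 0.1" --pt "0 0 0 0 0.1"

```text
clock: 34.92
tcp_pos: [0.4132, 0.1767, 0.2161]
tcp_rot: [0.057, 0.998, 0.0, -0.001]
ft_force: [0.9, 0.1, -0.3]
finger_gap: 0.0421
```

```bash
python3 - <<'E'
from h import *
plan([.5,0,.3])
s=capture("side");t=capture("top")
a=crop(s,300,190,380,290,6);b=crop(t,260,220,340,320,5)
im=np.zeros((600,800,3),np.uint8);im[:,:480]=a[:600];im[:500,480:800]=b[:,40:360];cv2.imwrite("pics/end.png",im)
print("head top",proj(s,[.497,.014,.16]),proj(t,[.497,.014,.16]),"stub",[regions_of(c,"stub_grip")[:1] and regions_of(c,"stub_grip")[0]["centre"] for c in("side","top")])
for c in("side","top"):
  for r in regions_of(c,"pin_grip"):print(c,r["conf"],r["centre"])
E
```

```text
tcp [0.4132 0.1767 0.2161] y-heading 83.5 z [-1.6e-03  4.0e-04 -1.0e+00] shift/0.25: [-0.4244 -0.6628 -0.3365] F [ 0.93  0.08 -0.33] gap 0.0421 t 34.925
head top [344.42935212 218.64443518] [302.74988999 276.80921448] stub [[325.7, 302.1], [210.6, 270.0]]
side 0.68 [343.9, 232.3]
side 0.66 [374.4, 414.1]
top 0.75 [303.8, 277.9]
```

View pics/end.png

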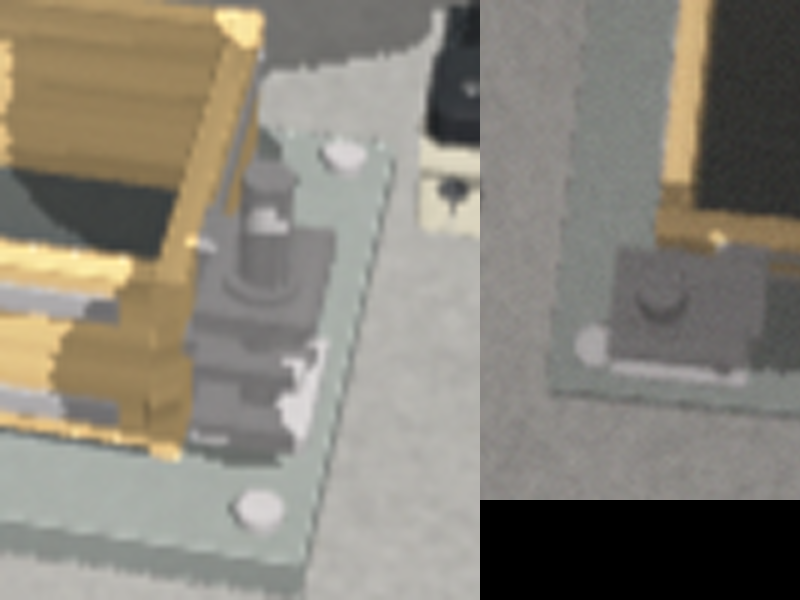

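The pin stands upright with its collar flat on the upper ear (side ≈(344.5,238), head top ≈(344.5,219), where I predicted 218.6). The gate and tongue are closed between the ears, and the arm is clear.

```bash
python3 -c "
from bench import *
print(sign_off())"
```

```text
the job is handed in; nothing more can be done
None
```

The gate is shut, the long pin is seated through the latch with its collar on the upper ear, and the job is handed in (about 35 s of the 72 s used). The hand-in gives no verdict, so the result rests on my own checks below.

**What I did:**
- **Gate:** I pushed the gate in until it met its stop at about 5.5 N.
- **Pin:** I lifted the long steel pin from its block and lowered it through all three holes in small steps, feeling for contact. Net force on the tool stayed under about 3 N on the way down, reached about 9 N when the collar seated, and then I let go.

**Last checks:**
- **Pin seating:** the final picture shows the pin upright with its collar on the ear. The head top is within 1 px of where it should be, and the seating height matched the predicted 77 mm to 0.1 mm.
- **Gate:** the tongue is closed between the ears.
- **Things to leave alone:** the stub's detected centre moved no more than about 4 px in the cameras, which is within detector scatter. I never went near the discs.

**What disagreed:**
- **Finger height:** the fingertips acted about 35–45 mm higher than the reported tool position. My first push went over the gate without touching it, and I corrected for that afterwards.
- **Tongue:** I never felt a sideways force as the pin's nose drew the tongue back in line. The depth reached and the final picture are my evidence that the pin is through it.

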